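# Clear the brush case, draw the sagging bolt and hold the drying-cage gate ajar

## Task

On the body-painting table, first slide the upright brush case that stands in the way of the drying cage's gate fully down into its close-fitting holder and let go of it. Then take the red knob of the gate's bolt: the bolt sags, so lift it until its hooked end clears the keeper's bent-up lip while you draw it back, without forcing it, and swing the gate open to about 30 degrees by that knob. It springs shut, so finish while still holding the knob with the gate ajar at rest; leave everything else on the table where it is.

Things in the scene. Friction and masses are not known exactly. Their poses are not given: they have to be found in the camera images.
- case_center (a point): centre (half-way up, 75 mm above its foot) of the brush case: a closed aluminium tube with a blue cap and a yellow band, 30 mm in diameter, 150 mm tall, 0.13 kg, loose, standing upright on the table in the gate's swing. Its z axis is the case's axis. Its axis stands 105 to 135 mm out from the closed gate's front face; the bolt's knob (top at about 195 mm) stands behind it, so keep a wide gripper body's long side parallel to the gate when taking the case.
- holder_mouth (a point): centre of the mouth of the holder: a fixed black upright round cup on a flat disc, open on top, mouth 60 mm above the table. Bore 33 mm in diameter, flared to 43 mm at the mouth over the top 10 mm; its floor is 5 mm above the table, so the case goes 55 mm in and its centre ends 80 mm above the table. Outside diameter 51 mm at the mouth.
- cage: the drying cage: a fixed light-wood frame with wire bars, 200 (x) by 300 (y) by 145 (z) mm, origin under its centre on the table. Its own -x axis points out of the front, where the white gate is; its own y axis runs along the closed gate from the hinge (-y end) to the keeper (+y end). A half roof board covers its back half.
- gate_hinge (a point): on the vertical hinge axis of the gate, level with the gate's top edge (140 mm above the table). The gate leaf is 238 mm wide from the hinge axis, 14 mm thick, and swings out of the cage's front.
- gate (a joint): gate angle, rad: 0 closed, grows to 1.3 as it opens (counter-clockwise seen from above). A spring shuts it: about 0.2 N m at 0.5 rad, little more than 1 N at the knob.
- barrel (a joint): tilt of the loose barrel and its bolt, rad: 0 sagged as found (the bolt's far end droops 0.10 rad below level), 0.10 level, 0.16 its upper stop. It falls back by its own weight (about 2 N at the knob). Above about 0.08 the hooked end clears the keeper's lip; level is a good pull.
- bolt (a joint): how far the bolt is drawn back, m, along its own axis, away from the keeper, towards the hinge end (cage -y when the gate is shut): near 0 as found, upper stop 0.050, lower stop -0.010. Unlifted it is caught by the lip at about 0.007 to 0.009; from 0.030 on it is clear of the keeper and the gate can open. Moves with about 1 N and stays where it is left.
- knob_center (a point): centre of the bolt's red ball knob, 28 mm in diameter, on an 8 mm upright steel stem, about 175 mm above the table as found. It stands 27 mm out from the mid-plane of the gate, about 180 mm from the hinge axis along the gate, and 110 mm from the barrel's pivot, so lifting it 11 mm brings the bolt level. It is above the gate and the cage, nothing within 25 mm below its middle but its stem; a grip from above in any direction fits.
- knob: the same knob with its stem; origin on the bolt's axis, 65 mm below the ball's centre, z axis up the stem.
- keeper: the brass keeper fixed to the cage's frame at the gate's free edge: a floor, a tall cheek in front of the bolt's end that keeps the gate shut, and a bent-up lip behind which the hooked end sits. Origin as the cage's.
- keeper_lip (a point): the bolt is a 10 mm steel rod of 215 mm with a hooked end 21 mm deep that points down at the keeper; this point is the middle of the top edge of the keeper's bent-up lip, 94 mm above the table; the hooked end of the sagging bolt hangs about 15 mm below this edge.
- water: bystander, loose: clear water bottle, 64 mm wide, 200 mm tall; origin under its foot
- pot_rose: bystander, loose: rose paint pot, 64 mm wide, 22 mm tall; origin under it
- pot_green: bystander, loose: black pot of green paint, 60 mm wide, 24 mm tall; origin under it
- pot_violet: bystander, loose: violet paint pot, 68 mm wide, 24 mm tall; origin under it
- pot_ochre: bystander, loose: small black pot of yellow paint, 44 mm wide, 20 mm tall, on the cage's roof board; origin under it
- rinse_tub: bystander, loose: pink rinsing tub, 110 mm wide, 95 mm tall; origin under it
- flat_brush: bystander, loose: brush with a wooden handle, 190 mm long, lying; origin under it
- brushcase: the same brush case; origin under its foot, 75 mm below its centre.
There are look-alikes about, which are no part of the job. Of the things shaped like the part that bears holder_mouth, the black one is meant. There is more than one size of the brushcase; the job needs the smaller.

How it is judged:
By the outcome, as a careful person would: the job done as asked, in the order asked, and still so for the second after the job is handed in, while the arm keeps its last pose, push and grip.
It also fails if it takes over 61 s, if anything falls off the work surface, if the arm or the gripper's body presses on something with over 40 N, if the wrist force passes 120 N, or if a joint passes its speed limit or range.

## Robot

A 6-joint arm with a two-finger parallel gripper is mounted at the origin on the work surface. World frame = base frame: x ahead of the robot, y to its left, z up, the work surface at z = 0. Lengths are in m, angles in degrees, forces in N, time in s.
With the tool pointing down it reaches from about 0.3 to 0.75 m from the base axis. Payload 8.5 kg.
Tool frame: the origin (TCP) lies on the centre line of the jaws, within the pads' length; the fingertips stand 17 mm ahead of it and the grasp point (between the pads) lies 2 mm behind it (env.tcp_to_tips is the distance from the TCP to the fingertips, in m); z points along the fingers, y is the line along which they close (so a half turn about z gives the same grasp; the last joint's range is limited). The gripper opens to 85 mm and grips with 20 to 120 N. Pads are 22 mm wide; open, the fingers measure 114 mm over their backs; the gripper's body (76 mm by 85 mm) begins 54 mm behind the grasp point. The pads swing forward as they close: fully open they stand 13 mm farther back than shut.
Start: joints at [-83.153, 21.807, 74.336, -0, 83.858, -12.336], TCP at [0.181, -0.519, 0.212] pointing down, gripper open.
Joint ranges: [-178.18, 178.18], [-50.72, 133.34], [12.68, 142.11], [-81.47, 261.47], [9.98, 163.14], [-165.26, 165.26]. Speed limits (degrees/s): [136.94, 136.94, 180, 180, 180, 180].

## Interface

Orientations are given as a 3x3 rotation matrix whose columns are the frame's x, y, z axes.
In Python, from rig import env gives the robot as it stands. The module is installed in compiled form; this text tells all that it offers.
- The arm moves only by the shell command python3 -m pendant 'ROWS' [FORCE]. ROWS is JSON, a list of rows, each a list of 7 numbers: the opening, from 0 (shut) to 1 (fully open), then the shift along the tool's x, y, z in m, then the turn, a rotation vector about the tool's x, y, z in rad. A call has 1 to 5 rows; each row is the pose to reach, as a shift and turn from the pose commanded when the call began, along the tool's axes at that moment; what a row does not reach only later rows make up. A row lasts 1/8 s, in which the tool goes at most 62.5 mm and 10.7 degrees, less where a joint would pass 70% of its speed; a pose out of reach is approached as far as the arm can. A call with a gripper value outside its range is refused whole. The fingers move at their own pace and stop on an object; FORCE is the grip in N (left out, the last holds). Time passes only in rows, so rows that repeat a pose let the fingers close. It gives the time, the measured TCP pose, the force, the opening and the grip force at its end, in the units of the state.
- env.observe(): the state, without advancing time (a new reading comes with each control period).
- env.get_image(name): name is "scene" or "top" or "wrist"; returns a dict with "image" (420x560x3 uint8, blue, green, red), "fx", "fy", "cx", "cy" (pixels), "pose" (4x4, takes a point from camera to world coordinates). Camera axes: x right, y up, looking along -z (the intrinsics and any distortion apply to the point x, -y, -z); pixel columns grow to the right and rows downward; lengths in m; the calibration is good to about 2 mm. A picture is of the moment at which its call begins. There is no depth.
- env.close_job(): hands the job in; it is judged then, once.
Trained networks look in the newest picture that a camera, given by its name, has taken for a name from the list of things; names that differ only in an ending like _2 or _b are one class to them, and where a whole thing is asked for, a point or a joint stands for the part that bears it (a point fixed in the world has none). Each returns a list of dicts, best first, with "conf" (0 to 1); they miss things now and then, are a little off and sometimes report something else, mostly with a low value. They report only what shows in the picture. A call takes as long as a camera call. They do not tell look-alikes from the thing itself.
- env.find_in(camera, thing): "bbox" ([centre column, centre row, width, height] in pixels, round what is visible of it).
- env.trace(camera, thing): "mask" (420x560 bool, what is visible of it) and "bbox" ([centre column, centre row, width, height] in pixels, round what is visible of it).
- env.tip_of(camera, thing): "centre" ([column, row] in pixels: a listed point, or the origin of a listed thing).
The state is a dict: "time_s": time; "q": joint angles; "qvel": joint speeds; "joint_efforts": joint torques, N m; "position": TCP position; "tool_rot": TCP orientation; "ft_force": force on the tool from outside, world axes, zero at the start; "wrist_torque": the same for the moment, N m; "grip_width": finger opening in m; "gripper_force": force on a finger pad.
Only numpy, scipy, OpenCV 4.12 (cv2) and the standard library are available. Lean on these libraries where they do the work, as an engineer would, in place of code of your own. Each camera call takes 0.05 s, during which the arm holds its last target. There are 200 camera calls.

## Working session

There is one attempt and no reset: what is moved stays moved. The work goes in short steps, Python scripts to look and compute and a shell command to move; the robot and the scene stay as the last step left them, time stands still between calls to the robot, and variables do not carry over. Pictures are saved under pics/ and viewed, at most 10 in all, crops included, and the job is handed in when it is done.

```bash
mkdir -p pics
cat > h.py <<'E'
import numpy as np, cv2
from rig import env
def ray(im,px):
    P=np.array(im["pose"]); d=np.array([(px[0]-im["cx"])/im["fx"],-(px[1]-im["cy"])/im["fy"],-1.])
    d=P[:3,:3]@d; return P[:3,3],d/np.linalg.norm(d)
def atz(im,px,z):
    o,d=ray(im,px); return o+d*(z-o[2])/d[2]
def tri(rs):
    A=0;b=0
    for o,d in rs:
        M=np.eye(3)-np.outer(d,d);A=A+M;b=b+M@o
    p=np.linalg.solve(A,b); return p,[float(np.linalg.norm((np.eye(3)-np.outer(d,d))@(p-o))) for o,d in rs]
E
python3 - <<'E'
from h import *
np.set_printoptions(precision=3,suppress=True)
ims={c:env.get_image(c) for c in("scene","top")}
cv2.imwrite("pics/a.png",ims["scene"]["image"]);cv2.imwrite("pics/b.png",ims["top"]["image"])
print({k:v for k,v in ims["top"].items() if k!="image"}.keys())
for t in["case_center","holder_mouth","gate_hinge","knob_center","keeper_lip","cage","brushcase"]:
    for c in ims:
        for r in env.tip_of(c,t)[:4]: print(t,c,np.round(r["centre"],1),round(r["conf"],2))
E
```

```text
dict_keys(['fx', 'fy', 'cx', 'cy', 'pose'])
case_center scene [296.  260.1] 0.93
case_center scene [258.  242.5] 0.59
case_center top [307.7 174. ] 0.88
case_center top [315.1 216.6] 0.68
holder_mouth scene [294. 170.] 0.65
holder_mouth scene [324.6 190.8] 0.55
holder_mouth scene [156.1 301.1] 0.47
holder_mouth top [208.7 297.2] 0.9
holder_mouth top [207.4 253.3] 0.85
holder_mouth top [310.5 216.5] 0.64
gate_hinge scene [170.5 222.4] 0.8
gate_hinge top [372.  268.3] 0.64
knob_center scene [230.7 233.7] 0.57
knob_center top [354.3 197.5] 0.52
keeper_lip scene [256.6 280.2] 0.76
keeper_lip top [346.4 178.2] 0.65
keeper_lip top [147.5 253.8] 0.6
cage scene [173.6 314.6] 0.62
cage scene [257. 283.] 0.51
cage top [213.7 160.4] 0.69
cage top [389.2 220.5] 0.61
brushcase scene [295.7 292.9] 0.88
brushcase scene [257.2 266.7] 0.76
brushcase top [308.8 180.1] 0.77
brushcase top [313.5 217.3] 0.53
```

```bash
sleep 1
```

```text
(no output)
```

View pics/a.png

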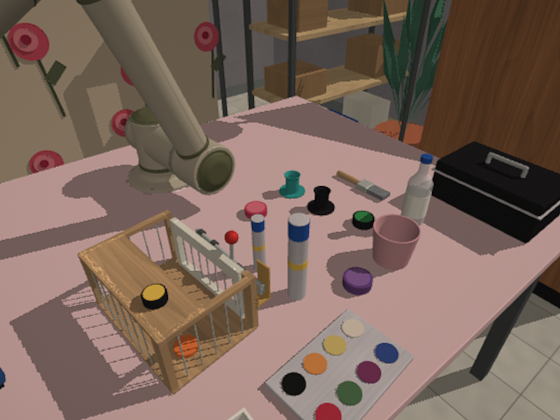

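View pics/b.png

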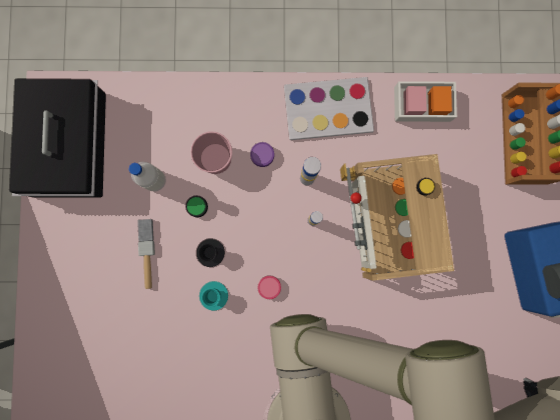

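Case candidates: scene (297,258) / top (311,172) is the tall one; scene (258,242) / top (316,217) is the smaller one, and I choose that. Holder candidates: teal at scene (292,183) / top (213,296); black at scene (321,195) / top (210,252), and I choose the black one. The knob is red at scene (231,238) / top (356,198).

Run:
```python
from h import *
np.set_printoptions(precision=4,suppress=True)
S=env.get_image("scene");T=env.get_image("top")
def near(c,t,p,f="tip_of"):
    rs=getattr(env,f)(c,t); k="centre" if f=="tip_of" else "bbox"
    return [(np.round(r[k],1),round(r["conf"],2)) for r in rs if np.hypot(*(np.array(r[k][:2])-p))<25]
Q={"case_center":((258,242),(315,217)),"holder_mouth":((321,190),(209,252)),"knob_center":((231,237),(356,198)),"gate_hinge":((170,222),(372,268)),"keeper_lip":((257,280),(347,178)),"brushcase":((257,267),(314,217))}
for t,(a,b) in Q.items():
    ra,rb=near("scene",t,a),near("top",t,b)
    print(t,ra,rb)
    if ra and rb: print("   ",*tri([ray(S,ra[0][0]),ray(T,rb[0][0])]))
for t in("brushcase","holder_mouth","knob"):
    for c,i in(("scene",0),("top",1)):
        k={"knob":"knob_center"}.get(t,t); print(t,c,near(c,t,Q[k][i],"find_in"))
print("cam",S["pose"][:3,3],T["pose"][:3,3],T["fx"])
a=cv2.resize(S["image"][150:320,150:350],None,fx=2.6,fy=2.6,interpolation=cv2.INTER_CUBIC)
b=cv2.resize(T["image"][150:290,190:390],None,fx=2.6,fy=2.6,interpolation=cv2.INTER_CUBIC)
b=b[:min(len(b),158+200)]
cv2.imwrite("pics/c.png",cv2.resize(np.vstack([a,b]),None,fx=.74,fy=.74))
```

```text
case_center [(array([254.5, 241. ]), 0.91)] [(array([315.1, 218.3]), 0.44)]
    [ 0.5457 -0.0179  0.0829] [0.0036669561276804715, 0.00366695612768046]
holder_mouth [(array([325.4, 191.2]), 0.88)] [(array([206.5, 252.5]), 0.66)]
    [0.4614 0.2767 0.0532] [0.004699114501332841, 0.004699114501332809]
knob_center [(array([233.3, 238.2]), 0.54)] [(array([354.1, 197.7]), 0.46)]
    [ 0.5934 -0.1045  0.1683] [0.0006648228216049111, 0.0006648228216047775]
gate_hinge [(array([169.4, 219.8]), 0.85)] [(array([376.7, 271.6]), 0.65)]
    [ 0.4119 -0.1621  0.1329] [0.003452499922510043, 0.00345249992251007]
keeper_lip [(array([257. , 284.3]), 0.9)] [(array([347.8, 177.3]), 0.68)]
    [ 0.6578 -0.0995  0.0875] [0.0026822742290546144, 0.002682274229054451]
brushcase [(array([255.1, 266.5]), 0.74)] [(array([310.4, 217.8]), 0.7)]
    [ 0.5493 -0.0156  0.0041] [0.009360526396026725, 0.009360526396026692]
brushcase scene []
brushcase top [(array([314.9, 218.6,  15.6,  20.1]), 0.59)]
holder_mouth scene [(array([320.6, 200.5,  29.7,  28. ]), 0.56)]
holder_mouth top []
knob scene [(array([230.9, 244.4,  15.1,  25.5]), 0.66)]
knob top [(array([355.9, 201.9,  11.1,  66. ]), 0.21)]
cam [ 1.1272 -0.4091  0.6812] [0.459  0.0855 1.3832] 495.773781694336
```

View pics/c.png

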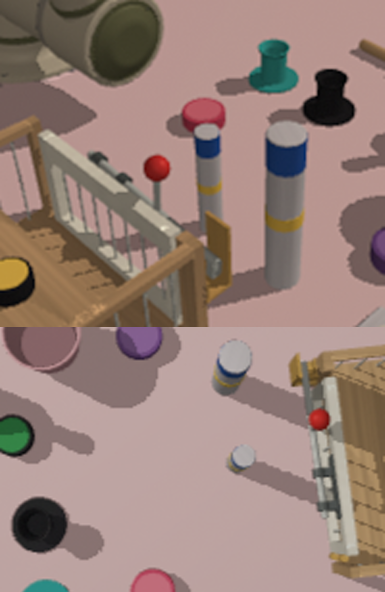

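The crop confirms the choice: the slim case (blue cap, yellow band) is at crop (208,165), beside the fat tall look-alike at (285,210). The black holder is at (330,95), with the teal one beside it.

```bash
cat >> h.py <<'E'
from scipy.spatial.transform import Rotation as Rn
def plan(p,yaw=None):
    """tool-down, tool y along world yaw (deg); prints shift+rotvec in tool axes"""
    s=env.observe(); R=np.array(s["tool_rot"]); p0=np.array(s["position"])
    best=np.zeros(3)
    if yaw is not None:
        c=[]
        for k in(0,180):
            a=np.radians(yaw+k); y=np.array([np.cos(a),np.sin(a),0]); z=np.array([0,0,-1.]); x=np.cross(y,z)
            c.append(Rn.from_matrix(R.T@np.stack([x,y,z],1)).as_rotvec())
        best=min(c,key=np.linalg.norm); print("other turn",np.round(max(c,key=np.linalg.norm),3))
    print("shift",np.round(R.T@(np.array(p)-p0),4),"turn",np.round(best,4),"deg",np.round(np.degrees(np.linalg.norm(best)),1),"q",np.round(s["q"],1),"t",s["time_s"])
E
python3 - <<'E'
from h import *
np.set_printoptions(precision=4,suppress=True)
print(np.array(env.observe()["tool_rot"]),env.observe()["ft_force"])
plan([0.50,0.0,0.30],14)
T=env.get_image("top");S=env.get_image("scene");W=env.get_image("wrist")
print("wrist cam pose",W["pose"],W["fx"])
# tops and black mouth ellipse
print("holder top px->", atz(T,(210,252),.06), "case top", atz(T,(316.5,216),.15),"big",atz(T,(312,166),.21))
E
```

```text
[[ 0.9445  0.3286  0.    ]
 [ 0.3286 -0.9445 -0.0001]
 [-0.      0.0001 -1.    ]] [ 0.8628  0.8246 -0.2877]
other turn [ 0.    -0.     1.661]
shift [ 0.4722 -0.3857 -0.0882] turn [ 0.      0.0001 -1.4803] deg 84.8 q [-83.2  21.8  74.3   0.   83.9 -12.3] t 1.8
wrist cam pose [[ 0.3287  0.8958  0.2992  0.2556]
 [-0.9444  0.312   0.1033 -0.4926]
 [-0.0008 -0.3165  0.9486  0.374 ]
 [ 0.      0.      0.      1.    ]] 373.24450864918805
holder top px-> [0.4596 0.2629 0.06  ] case top [ 0.549  -0.0132  0.15  ] big [0.6647 0.0017 0.21  ]
```

```bash
python3 -m pendant '[[1,0.02,-0.02,-0.05,0,0,-0.14],[1,0.07,-0.06,-0.08,0,0,-0.3],[1,0.12,-0.1,-0.09,0,0,-0.45],[1,0.17,-0.14,-0.09,0,0,-0.6],[1,0.21,-0.18,-0.09,0,0,-0.74]]' 40
python3 -c "
from h import *
plan([0.50,0.0,0.30],14)"
```

```text
time_s: 2.58
position: [0.3181, -0.2837, 0.3021]
tool_rot: [[0.472, 0.882, 0.001], [0.882, -0.472, -0.001], [-0.0, 0.001, -1.0]]
ft_force: [0.6, 0.3, 0.0]
grip_width: 0.0853
gripper_force: 0.0
other turn [ 1.000e-03 -1.000e-03  2.406e+00]
shift [0.336  0.0264 0.002 ] turn [ 7.000e-04  6.000e-04 -7.359e-01] deg 42.2 q [-57.7   5.8  81.4   0.   92.8 -29.6] t 2.575
```

```bash
python3 -m pendant '[[1,0.06,0.005,0,0,0,-0.15],[1,0.12,0.01,0,0,0,-0.3],[1,0.18,0.015,0,0,0,-0.45],[1,0.24,0.02,0,0,0,-0.6],[1,0.30,0.025,0,0,0,-0.74]]'
python3 - <<'E'
from h import *
np.set_printoptions(precision=4,suppress=True)
plan([0.546,-0.016,0.24],14)
W=env.get_image("wrist");cv2.imwrite("pics/d.png",W["image"])
for t in("case_center","holder_mouth","knob_center","gate_hinge","brushcase"):
    for r in env.tip_of("wrist",t)[:3]: print(t,np.round(r["centre"],1),round(r["conf"],2))
for r in env.find_in("wrist","brushcase"): print(np.round(r["bbox"],1),r["conf"])
E
```

```text
time_s: 3.2
position: [0.4829, -0.0316, 0.302]
tool_rot: [[-0.246, 0.969, 0.001], [0.969, 0.246, -0.0], [-0.0, 0.0, -1.0]]
ft_force: [0.0, -0.7, 0.3]
grip_width: 0.0852
gripper_force: 0.0
other turn [-0.001  0.001 -3.137]
shift [-0.0004  0.0649  0.062 ] turn [0.0005 0.0005 0.0045] deg 0.3 q [-17.8  12.   73.7  -0.   94.3 -32. ] t 3.2
case_center [462.2 189.4] 0.81
case_center [336.8 161.6] 0.8
holder_mouth [199.4   7.1] 0.56
holder_mouth [517.7  77.4] 0.25
knob_center [370.6 301.3] 0.75
gate_hinge [174.7 282.2] 0.7
gate_hinge [336.1 165. ] 0.63
brushcase [328.1 154.2] 0.66
brushcase [422.9 159.7] 0.64
[482.9 196.2 153.6  99.7] 0.86
[340.8 170.4  50.8  55.2] 0.81
[520.7  74.5  68.6  69.1] 0.5
```

View pics/d.png

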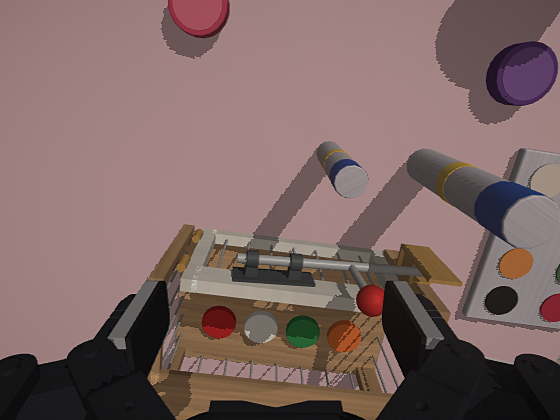

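The small case's top is at (351,181), its foot near (327,152). The big case's top is at (528,220), the knob at (371,300), the gate hinge end near (205,240).

Run:
```python
from h import *
np.set_printoptions(precision=4,suppress=True)
W=env.get_image("wrist")
h=cv2.cvtColor(W["image"],cv2.COLOR_BGR2HSV)
# red knob centroid
m=((h[...,0]<6)|(h[...,0]>174))&(h[...,1]>190)&(h[...,2]>80); m[:, :350]=0;m[:,395:]=0;m[:280]=0;m[325:]=0
ys,xs=np.nonzero(m);k=((xs.min()+xs.max())/2,(ys.min()+ys.max())/2);print("knob px",k,len(xs))
print("case top",atz(W,(351,181),.15),"big top",atz(W,(528,220),.21),"knob",atz(W,k,.175))
print("case foot axis",atz(W,(329,153),.0))
T=env.get_image("top")
h=cv2.cvtColor(T["image"],cv2.COLOR_BGR2HSV)
m=((h[...,0]<6)|(h[...,0]>174))&(h[...,1]>190)&(h[...,2]>80); m[:, :345]=0;m[:,366:]=0;m[:185]=0;m[212:]=0
ys,xs=np.nonzero(m)
if len(xs): kt=((xs.min()+xs.max())/2,(ys.min()+ys.max())/2);print("knob top",kt,tri([ray(W,k),ray(T,kt)]))
plan([0.546,-0.016,0.24],14)
```

```text
knob px (np.float64(373.5), np.float64(297.0)) 516
case top [ 0.5424 -0.0159  0.15  ] big top [ 0.6597 -0.0014  0.21  ] knob [ 0.587  -0.1071  0.175 ]
case foot axis [ 0.544 -0.017  0.   ]
knob top (np.float64(356.0), np.float64(197.5)) (array([ 0.5928, -0.1115,  0.1644]), [0.0016269664770253121, 0.0016269664770252894])
other turn [ 0.    -0.     3.139]
shift [0.0027 0.0668 0.062 ] turn [ 0.0002  0.0002 -0.0027] deg 0.2 q [-18.2  11.9  73.8  -0.   94.2 -32. ] t 3.65
```

```bash
python3 -m pendant '[[1,0.002,0.04,0.01,0,0,0],[1,0.003,0.065,0.05,0,0,0],[1,0.003,0.065,0.1,0,0,0],[1,0.003,0.065,0.15,0,0,0],[1,0.003,0.065,0.177,0,0,0]]'
python3 -m pendant '[[0.3,0,0,0,0,0,0],[0.3,0,0,0,0,0,0],[0.3,0,0,0,0,0,0],[0.2,0,0,0,0,0,0],[0.2,0,0,0,0,0,0]]' 40
python3 -m pendant '[[0.2,0,0,0,0,0,0],[0.2,0,0,-0.005,0,0,0],[0.2,0,0,-0.02,0,0,0],[0.2,0,0,-0.04,0,0,0]]' 40
```

```text
time_s: 4.28
position: [0.5433, -0.0157, 0.1225]
tool_rot: [[-0.24, 0.971, -0.003], [0.971, 0.24, 0.001], [0.001, -0.003, -1.0]]
ft_force: [0.5, -0.9, -1.0]
grip_width: 0.0853
gripper_force: 0.0
time_s: 4.9
position: [0.5453, -0.0151, 0.1265]
tool_rot: [[-0.242, 0.97, 0.003], [0.97, 0.242, -0.001], [-0.002, 0.003, -1.0]]
ft_force: [-0.4, -1.0, 4.8]
grip_width: 0.0271
gripper_force: 39.0
time_s: 5.4
position: [0.5442, -0.0148, 0.1653]
tool_rot: [[-0.242, 0.97, -0.001], [0.97, 0.242, 0.0], [0.0, -0.001, -1.0]]
ft_force: [-0.1, 0.8, -0.7]
grip_width: 0.0267
gripper_force: 39.5
```

```bash
python3 -m pendant '[[0.2,0,0,-0.03,0,0,0],[0.2,0,0,-0.07,0,0,0],[0.2,0,0,-0.07,0,0,0]]'
python3 - <<'E'
from h import *
np.set_printoptions(precision=4,suppress=True)
W=env.get_image("wrist");S=env.get_image("scene")
a=W["image"][120:420,130:470]; b=cv2.resize(S["image"][100:300,200:400],(300,300))
cv2.imwrite("pics/e.png",np.hstack([a,b]))
print(env.observe()["position"])
for r in env.tip_of("wrist","case_center")[:3]+env.tip_of("scene","case_center"): print(np.round(r["centre"],1),round(r["conf"],2))
plan([0.46,0.265,0.235],14)
E
```

```text
time_s: 5.78
position: [0.5455, -0.0151, 0.238]
tool_rot: [[-0.242, 0.97, 0.006], [0.97, 0.242, -0.001], [-0.003, 0.006, -1.0]]
ft_force: [-0.4, -0.9, -2.1]
grip_width: 0.0267
gripper_force: 39.6
[ 0.5441 -0.0148  0.2346]
[416.3 206.1] 0.92
[275.2 224. ] 0.91
[299.8 259.6] 0.73
[257.  204.9] 0.6
[256.  211.8] 0.53
other turn [-0.002  0.003  3.141]
shift [ 0.2917 -0.0138 -0.001 ] turn [-0.0022 -0.0012 -0.0004] deg 0.1 q [-14.   20.4  72.8   0.   86.9 -28. ] t 5.975
```

View pics/e.png

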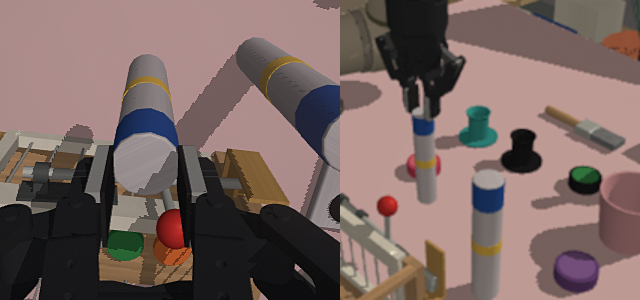

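The case is held. Its top disc centre is at wrist px (275,283) and its lower end near px (277,180). The scene view shows it upright with its foot well above the table.

Run:
```python
from h import *
np.set_printoptions(precision=4,suppress=True)
W=env.get_image("wrist");s=env.observe();R=np.array(s["tool_rot"]);p=np.array(s["position"])
for n,px,z in(("top",(275.5,283),p[2]+.0235),("foot far rim",(277.5,175),p[2]-.1265)):
    q=atz(W,px,z); print(n,q,"in tool",R.T@(q-p))
M=env.trace("wrist","brushcase")
for m in M: print(np.round(m["bbox"],1),m["conf"])
m=M[np.argmin([abs(m["bbox"][0]-275) for m in M])]["mask"]
for r in range(170,330,15):
    x=np.nonzero(m[r])[0]
    if len(x): print(r,x.min(),x.max())
hm=[r for r in env.tip_of("top","holder_mouth")]
T=env.get_image("top")
g=cv2.cvtColor(T["image"],cv2.COLOR_BGR2GRAY);d=(g<45).astype(np.uint8);d[:, :190]=0;d[:,232:]=0;d[:232]=0;d[272:]=0
n,l,st,c=cv2.connectedComponentsWithStats(d);i=1+np.argmax(st[1:,4]);print("black",st[i],c[i],atz(T,(st[i][0]+st[i][2]/2-.5,st[i][1]+st[i][3]/2-.5),.003))
```

```text
top [ 0.5416 -0.012   0.2572] in tool [ 0.0033 -0.0017 -0.0235]
foot far rim [ 0.5398 -0.0005  0.1072] in tool [ 0.0147 -0.0003  0.1265]
[276.6 245.1  65.3 141.6] 0.97
[453.5 227.3 166.8 142.4] 0.8
185 261 294
200 256 297
215 253 300
230 252 302
245 248 304
260 246 307
275 244 307
290 245 306
305 252 299
black [197 239  28  28 595] [210.1849 252.5008] [0.4583 0.2692 0.003 ]
```

```bash
python3 -m pendant '[[0.2,0.05,-0.003,0,0,0,0],[0.2,0.10,-0.006,0,0,0,0],[0.2,0.15,-0.009,0,0,0,0],[0.2,0.2,-0.012,0,0,0,0],[0.2,0.2,-0.012,0,0,0,0]]'
python3 - <<'E'
from h import *
np.set_printoptions(precision=4,suppress=True)
W=env.get_image("wrist")
cv2.imwrite("pics/f.png",W["image"])
for r in env.tip_of("wrist","holder_mouth")[:3]: print(np.round(r["centre"],1),round(r["conf"],2),atz(W,r["centre"],.06))
for m in env.find_in("wrist","holder_mouth"): print(np.round(m["bbox"],1),m["conf"])
plan([0.4590,0.2665,0.235],14)
E
```

```text
time_s: 6.8
position: [0.4832, 0.1789, 0.2347]
tool_rot: [[-0.246, 0.969, -0.001], [0.969, 0.246, 0.001], [0.001, -0.0, -1.0]]
ft_force: [1.2, -0.8, -0.4]
grip_width: 0.0266
gripper_force: 39.6
[271.8  66.6] 0.88 [0.4544 0.2718 0.06  ]
[131.9  42.1] 0.56 [0.3375 0.2618 0.06  ]
[273.4  67.8  81.8  86.6] 0.86
[221.  408.6 133.7  19.7] 0.72
[149.8  48.3  96.9  95.6] 0.66
other turn [0.    0.001 3.141]
shift [ 0.0942 -0.0031 -0.0004] turn [-0.0003  0.0002 -0.0007] deg 0.0 q [ 6.8 17.4 77.2 -0.  85.4 -7.2] t 6.95
```

View pics/f.png

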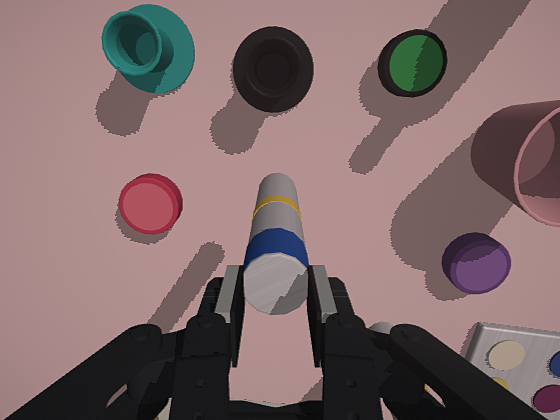

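The black holder is straight ahead at (272,68), its inner mouth around (271,66). The teal one is at (148,48), and the case is clear of everything. I'll refine the mouth position.

Run:
```python
from h import *
np.set_printoptions(precision=4,suppress=True)
W=env.get_image("wrist");g=cv2.cvtColor(W["image"],cv2.COLOR_BGR2GRAY)
d=(g<60).astype(np.uint8);d[:, :215]=0;d[:,330:]=0;d[125:]=0
n,l,st,c=cv2.connectedComponentsWithStats(d);i=1+np.argmax(st[1:,4]);
e=cv2.fitEllipse(max(cv2.findContours((l==i).astype(np.uint8),0,1)[0],key=len));print("disc",e,atz(W,e[0],.004))
crop=g[15:120,220:325]; crop=cv2.normalize(np.clip(crop,0,70),None,0,255,cv2.NORM_MINMAX)
cv2.imwrite("pics/g.png",cv2.resize(crop,None,fx=5,fy=5,interpolation=cv2.INTER_CUBIC))
s=env.observe();R=np.array(s["tool_rot"]);p=np.array(s["position"])
for n,px,z in(("top",(276,283),p[2]+.0235),("foot far rim",(277.5,174),p[2]-.1265)):
    print(n,R.T@(atz(W,px,z)-p))
```

```text
disc ((271.47174072265625, 65.18807220458984), (79.63538360595703, 85.7548599243164), 179.3633575439453) [0.4546 0.2722 0.004 ]
top [ 0.0036 -0.0015 -0.0235]
foot far rim [ 0.0158 -0.0003  0.1265]
```

View pics/g.png

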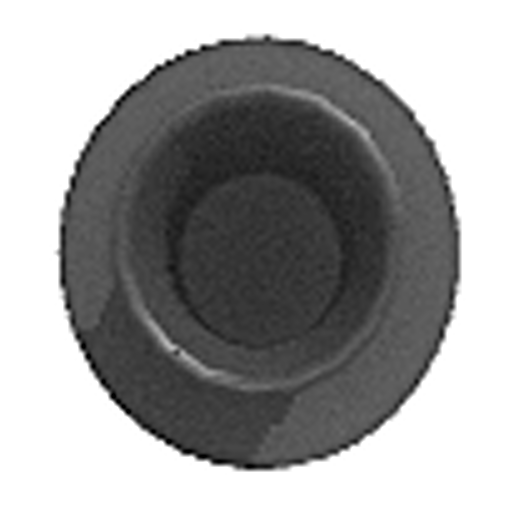

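Run:
```python
from h import *
np.set_printoptions(precision=4,suppress=True)
W=env.get_image("wrist");T=env.get_image("top")
s=env.observe();R=np.array(s["tool_rot"]);p=np.array(s["position"])
for px,z in (((271.5,62.2),.06),((271.4,65.5),.002),((272,66.5),.005)):
    q=atz(W,px,z);print(q,"tool",R.T@(q-p))
print("bore floor px check z=.005", (220+259/5,15+261/5))
q=atz(W,(220+259/5-.4,15+261/5-.4),.005);print(q,R.T@(q-p))
print(tri([ray(W,(271.4,65.5)),ray(T,(210.5,252.5))]))
```

```text
[0.4555 0.2717 0.06  ] tool [ 0.1006 -0.0054  0.1747]
[0.4547 0.2717 0.002 ] tool [ 0.1008 -0.0061  0.2327]
[0.4556 0.2709 0.005 ] tool [ 0.0998 -0.0055  0.2297]
bore floor px check z=.005 (271.8, 67.2)
[0.4551 0.2704 0.005 ] [ 0.0995 -0.0061  0.2297]
(array([ 0.4563,  0.2719, -0.014 ]), [0.0020076414579559437, 0.0020076414579558925])
```

```bash
python3 -m pendant '[[0.2,0.04,-0.002,0,0,0,0],[0.2,0.08,-0.004,0,0,0,0],[0.2,0.098,-0.005,0.01,0,0,0],[0.2,0.098,-0.005,0.035,0,0,0],[0.2,0.098,-0.005,0.04,0,0,0]]'
python3 -m pendant '[[0.2,0,0,0.005,0,0,0],[0.2,0,0,0.008,0,0,0],[0.2,0,0,0.011,0,0,0],[0.2,0,0,0.011,0,0,0]]'
python3 - <<'E'
from h import *
S=env.get_image("scene");W=env.get_image("wrist")
a=cv2.resize(S["image"][90:230,250:390],(390,390),interpolation=cv2.INTER_CUBIC);b=W["image"][0:390,80:480]
cv2.imwrite("pics/i.png",np.hstack([a,b]))
plan([0.459,0.2715,0.1315],14)
E
```

```text
time_s: 7.72
position: [0.4556, 0.2694, 0.193]
tool_rot: [[-0.241, 0.971, -0.003], [0.971, 0.241, -0.001], [-0.001, -0.004, -1.0]]
ft_force: [0.2, 0.4, -1.8]
grip_width: 0.027
gripper_force: 39.6
time_s: 8.22
position: [0.456, 0.2701, 0.1838]
tool_rot: [[-0.242, 0.97, 0.0], [0.97, 0.242, 0.0], [0.0, 0.0, -1.0]]
ft_force: [-0.6, 0.3, -2.1]
grip_width: 0.0269
gripper_force: 39.6
other turn [-0.000e+00 -1.000e-03  3.141e+00]
shift [0.0006 0.0031 0.0525] turn [ 0.0004 -0.     -0.0004] deg 0.0 q [17.8 21.1 80.3  0.  78.6  3.9] t 8.325
```

View pics/i.png

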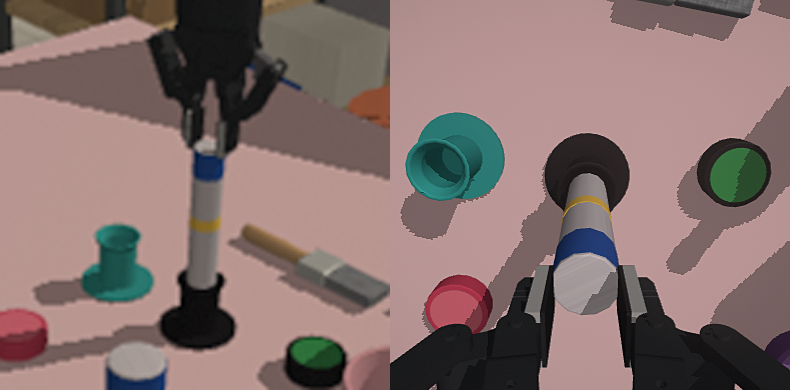

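In the scene crop, the foot enters the black mouth at (202,280). The wrist crop shows it centred over the holder too, and there's no contact force yet.

```bash
python3 -m pendant '[[0.2,0,0,0.004,0,0,0],[0.2,0,0,0.008,0,0,0],[0.2,0,0,0.012,0,0,0],[0.2,0,0,0.012,0,0,0]]' | egrep 'pos|ft|rip'
```

```text
position: [0.4558, 0.2701, 0.1714]
ft_force: [-0.0, -0.2, -1.6]
grip_width: 0.0268
gripper_force: 39.7
```

```bash
python3 -m pendant '[[0.2,0,0,0.004,0,0,0],[0.2,0,0,0.008,0,0,0],[0.2,0,0,0.012,0,0,0],[0.2,0,0,0.016,0,0,0],[0.2,0,0,0.016,0,0,0]]' | egrep 'pos|ft|rip'
```

```text
position: [0.4558, 0.2701, 0.1554]
ft_force: [0.9, -0.5, -2.5]
grip_width: 0.0269
gripper_force: 39.7
```

```bash
python3 -m pendant '[[0.2,0,0,0.005,0,0,0],[0.2,0,0,0.010,0,0,0],[0.2,0,0,0.015,0,0,0],[0.2,0,0,0.019,0,0,0],[0.2,0,0,0.019,0,0,0]]' | egrep 'pos|ft|rip'
```

```text
position: [0.4559, 0.2701, 0.1365]
ft_force: [-0.1, 1.0, -1.2]
grip_width: 0.0267
gripper_force: 39.7
```

```bash
python3 -m pendant '[[0.2,0,0,0.002,0,0,0],[0.2,0,0,0.004,0,0,0],[0.2,0,0,0.006,0,0,0],[0.2,0,0,0.008,0,0,0],[0.2,0,0,0.008,0,0,0]]' | egrep 'pos|ft|rip'
```

```text
position: [0.4574, 0.2706, 0.1313]
ft_force: [-1.7, -1.0, 16.0]
grip_width: 0.027
gripper_force: 41.8
```

It bottoms out right at the expected height, so I release and retreat upward.

```bash
python3 -m pendant '[[0.2,0,0,-0.002,0,0,0],[0.6,0,0,-0.002,0,0,0],[0.9,0,0,-0.002,0,0,0],[0.9,0,0,-0.002,0,0,0],[0.9,0,0,-0.002,0,0,0]]' | egrep 'pos|ft|rip'
python3 -m pendant '[[0.9,0,0,-0.03,0,0,0],[0.9,0,0,-0.08,0,0,0],[0.9,0,0,-0.13,0,0,0],[0.9,0,0,-0.15,0,0,0],[0.9,0,0,-0.15,0,0,0]]' | egrep 'pos|ft|rip'
python3 - <<'E'
from h import *
np.set_printoptions(precision=4,suppress=True)
S=env.get_image("scene");W=env.get_image("wrist")
a=cv2.resize(S["image"][90:230,250:390],(390,390),interpolation=cv2.INTER_CUBIC);b=W["image"][0:390,80:480]
cv2.imwrite("pics/j.png",np.hstack([a,b]))
for c,I in(("scene",S),("top",env.get_image("top")),("wrist",W)):
    for r in env.tip_of(c,"case_center"): print(c,np.round(r["centre"],1),round(r["conf"],2),atz(I,r["centre"],.08))
plan([0.588,-0.09,0.28],14)
E
```

```text
position: [0.456, 0.2702, 0.1307]
ft_force: [-0.1, 0.1, 0.1]
grip_width: 0.0768
gripper_force: 0.0
position: [0.4564, 0.2703, 0.2819]
ft_force: [-0.6, 0.3, -0.4]
grip_width: 0.0769
gripper_force: 0.0
scene [322.5 183.4] 0.63 [0.4588 0.2722 0.08  ]
scene [297.7 257. ] 0.63 [0.6435 0.0235 0.08  ]
top [206.4 249.1] 0.7 [0.4671 0.2697 0.08  ]
top [306.9 171.9] 0.55 [0.6716 0.006  0.08  ]
top [206.5 251.1] 0.51 [0.4619 0.2694 0.08  ]
wrist [481.8 217.1] 0.69 [0.6713 0.2758 0.08  ]
other turn [0.    0.003 3.141]
shift [-0.3814  0.0413 -0.0003] turn [-0.002   0.0001 -0.0004] deg 0.1 q [17.8 17.5 69.6  0.  92.9  3.9] t 12.25
```

View pics/j.png

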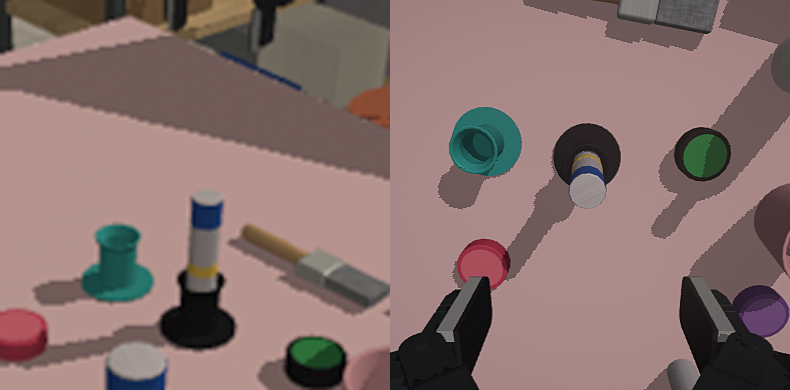

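The case is fully seated, with its yellow band at the cup rim, and released. Now the knob.

```bash
cat >> h.py <<'E'
def proj(im,p):
    P=np.array(im["pose"]); c=P[:3,:3].T@(np.array(p)-P[:3,3]); return np.array([im["cx"]+im["fx"]*c[0]/-c[2],im["cy"]-im["fy"]*c[1]/-c[2]])
def knobpx(im,p0,rad=30):
    c0=proj(im,p0); h=cv2.cvtColor(im["image"],cv2.COLOR_BGR2HSV)
    m=(((h[...,0]<5)|(h[...,0]>172))&(h[...,1]>170)&(h[...,2]>60)).astype(np.uint8)
    n,l,st,c=cv2.connectedComponentsWithStats(m)
    k=[i for i in range(1,n) if st[i,4]>20 and np.hypot(*(c[i]-c0))<rad]
    if not k: return None,c0
    i=max(k,key=lambda i:st[i,4]); ct=max(cv2.findContours((l==i).astype(np.uint8),0,1)[0],key=len)
    (x,y),r=cv2.minEnclosingCircle(ct); return (x,y),(np.round(c0,1),round(r,1),st[i])
E
python3 -m pendant '[[0.9,-0.06,0.004,0,0,0,0],[0.9,-0.12,0.008,0,0,0,0],[0.9,-0.18,0.012,0,0,0,0],[0.9,-0.24,0.016,0,0,0,0],[0.9,-0.3,0.02,0,0,0,0]]' | egrep 'pos'
python3 -m pendant '[[0.9,0,0,0,0,0,0],[0.9,0,0,0,0,0,0]]' | egrep 'pos'
python3 - <<'E'
from h import *
import pickle
np.set_printoptions(precision=4,suppress=True)
ims=[env.get_image(c) for c in("wrist","scene","top")]
rs=[]
for i in ims:
    k,e=knobpx(i,[.59,-.107,.172]);print(k,e); rs.append(ray(i,k) if k else None)
pickle.dump(rs,open("r1.pkl","wb"))
print(tri([r for r in rs if r]))
print(tri([r for r in rs[:2] if r]))
plan([0.585,-0.14,0.29],14)
E
```

```text
position: [0.5481, -0.018, 0.2803]
position: [0.5476, -0.0158, 0.2803]
(299.1666564941406, 314.1666564941406) (array([300.4, 312.3]), 17.0, array([283, 298,  33,  34, 864], dtype=int32))
(231.2123260498047, 237.04794311523438) (array([230.8, 236.4]), 6.5, array([225, 231,  13,  13, 132], dtype=int32))
None [355.136  198.7757]
(array([ 0.5904, -0.108 ,  0.1716]), [0.0014630146913240099, 0.0014630146913240092])
(array([ 0.5904, -0.108 ,  0.1716]), [0.0014630146913240099, 0.0014630146913240092])
other turn [ 0.    0.   -3.14]
shift [-0.1305  0.0058 -0.0091] turn [ 0.0001 -0.0001  0.0015] deg 0.1 q [-13.9  19.4  66.7   0.   93.9 -28. ] t 13.275
```

```bash
python3 -m pendant '[[0.9,-0.05,0.009,0,0,0,0],[0.9,-0.1,0.018,0.01,0,0,0],[0.9,-0.1,0.018,0.04,0,0,0],[0.9,-0.1,0.018,0.04,0,0,0],[0.9,-0.1,0.018,0.04,0,0,0]]' | egrep 'pos|ft'
python3 - <<'E'
from h import *
import pickle
np.set_printoptions(precision=4,suppress=True)
rs=pickle.load(open("r1.pkl","rb"));i=env.get_image("wrist")
k,e=knobpx(i,[.59,-.108,.172],40);print(k,e)
if k:
    rs.append(ray(i,k));p,er=tri([r for r in rs if r]);print(p,er);print(atz(i,k,.172),atz(i,k,.175))
    plan([p[0],p[1],p[2]-.002],14)
for t in("gate_hinge","keeper_lip"):
    for r in env.tip_of("wrist",t)[:3]: print(t,np.round(r["centre"],1),round(r["conf"],2),atz(i,r["centre"],.14 if t=="gate_hinge" else .094))
E
```

```text
position: [0.5898, -0.1078, 0.2423]
ft_force: [0.9, -0.9, -0.7]
(277.01837158203125, 216.69117736816406) (array([278.3, 216.3]), 21.1, array([ 257,  196,   42,   42, 1377], dtype=int32))
[ 0.59   -0.1082  0.1715] [0.001120739339983894, 0.0018366090499631032, 0.0007909043097370619]
[ 0.5893 -0.1084  0.172 ] [ 0.589  -0.1074  0.175 ]
other turn [-0.002  0.003 -3.14 ]
shift [-0.0002 -0.0001  0.073 ] turn [0.0021 0.0015 0.0011] deg 0.2 q [-21.7  25.8  62.7   0.   91.3 -35.7] t 13.95
gate_hinge [ 30.7 202.1] 0.81 [ 0.4122 -0.1527  0.14  ]
keeper_lip [355.2 193. ] 0.87 [ 0.6565 -0.0977  0.094 ]
```

```bash
python3 -m pendant '[[0.9,0,0,0.025,0,0,0],[0.9,0,0,0.05,0,0,0],[0.9,0,0,0.07,0,0,0],[0.9,0,0,0.07,0,0,0]]' | egrep 'pos|ft'
python3 -m pendant '[[0.6,0,0,0,0,0,0],[0.3,0,0,0,0,0,0],[0.2,0,0,0,0,0,0],[0.2,0,0,0,0,0,0],[0.2,0,0,0,0,0,0]]' 40 | egrep 'pos|ft|rip'
python3 -m pendant '[[0.15,0,0,0,0,0,0],[0.15,0,0,0,0,0,0]]' 40 | egrep 'time|pos|ft|rip'
```

```text
position: [0.5891, -0.1084, 0.1704]
ft_force: [0.4, 0.5, 0.5]
position: [0.5895, -0.1088, 0.1709]
ft_force: [-0.2, 0.1, -0.2]
grip_width: 0.0175
gripper_force: 0.0
time_s: 15.42
position: [0.5895, -0.1088, 0.1708]
ft_force: [0.4, -0.1, 1.0]
grip_width: 0.0127
gripper_force: 0.0
```

Run:
```python
from h import *
np.set_printoptions(precision=4,suppress=True)
W=env.get_image("wrist");S=env.get_image("scene")
k,e=knobpx(W,[.59,-.108,.172],60);print(k,e)
a=cv2.resize(S["image"][180:280,180:280],(380,380),interpolation=cv2.INTER_CUBIC)
cv2.imwrite("pics/k.png",np.hstack([a,W["image"][40:420,90:490]]))
```

```text
(279.1979675292969, 265.7081604003906) (array([280.4, 264.4]), 29.7, array([ 250,  237,   58,   59, 2165], dtype=int32))
```

View pics/k.png

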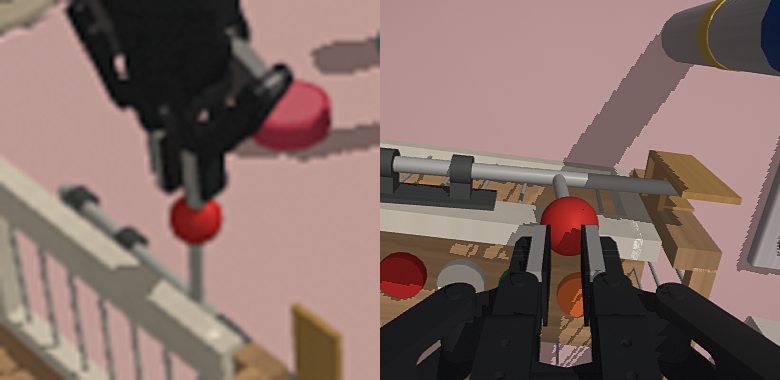

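The ball is seen just ahead of and below the nearly shut pads (wrist crop (569,225)), so the pads closed past it. I'll recompute its position from range and bearing.

Run:
```python
from h import *
import pickle
np.set_printoptions(precision=4,suppress=True)
s=env.observe();R=np.array(s["tool_rot"]);p=np.array(s["position"])
W=env.get_image("wrist");S=env.get_image("scene")
k,e=knobpx(W,[.59,-.108,.172],60);ks,es=knobpx(S,[.59,-.108,.172]);print(k,e,ks,es)
print("proj TCP, tips, in wrist",proj(W,p),proj(W,p+R@[0,0,.017]),"scene",proj(S,p),proj(S,p+R@[0,0,.017]))
o,d=ray(W,k);q=o+d*.014*W["fx"]/29.5;print("by size",q,R.T@(q-p))
q,er=tri([ray(W,k),ray(S,ks)]);print("tri",q,er,R.T@(q-p))
print("tip",p,W["pose"])
for z in(.16,.165,.17,.175,.18): q=atz(W,k,z);print(z,R.T@(q-p),proj(S,q)-ks)
```

```text
(279.1979675292969, 265.7081604003906) (array([280.4, 264.4]), 29.7, array([ 250,  237,   58,   59, 2165], dtype=int32)) (231.2123260498047, 237.04794311523438) (array([230.4, 236.6]), 6.5, array([225, 233,  13,  11, 107], dtype=int32))
proj TCP, tips, in wrist [278.9425 264.4577] [278.6939 249.734 ] scene [229.9346 237.1078] [230.5874 243.641 ]
by size [ 0.5892 -0.1073  0.175 ] [ 0.0015  0.0001 -0.0042]
tri [ 0.5905 -0.1079  0.1715] [0.0013241655182938204, 0.001324165518293663] [ 0.0006  0.0012 -0.0008]
tip [ 0.5895 -0.1088  0.1708] [[ 0.9704 -0.2299 -0.0744  0.5683]
 [ 0.2417  0.921   0.3055 -0.03  ]
 [-0.0017 -0.3144  0.9493  0.3329]
 [ 0.      0.      0.      1.    ]]
0.16 [-0.0061  0.0002  0.0108] [-2.9074  5.8649]
0.165 [-0.0036  0.0002  0.0058] [-2.2377  3.2628]
0.17 [-0.001   0.0001  0.0008] [-1.5658  0.6518]
0.175 [ 0.0015  0.0001 -0.0042] [-0.8915 -1.9682]
0.18 [ 0.004   0.     -0.0092] [-0.215  -4.5971]
```

```bash
python3 -c "
from rig import env
print(env.tcp_to_tips,env.observe()['time_s'],env.observe()['grip_width'])"
python3 -m pendant '[[0.5,0,0,0,0,0,0],[0.7,0,0,0,0,0,0],[0.7,0,0,0,0,0,0],[0.7,0,0,0,0,0,0],[0.7,0,0,0,0,0,0]]' 40| egrep 'pos|ft|rip'
```

```text
0.017 15.625 0.012949776279079771
position: [0.5895, -0.1088, 0.1708]
ft_force: [-0.4, 0.4, 0.1]
grip_width: 0.06
gripper_force: 0.0
```

```bash
python3 -m pendant '[[0.7,0,0,0.005,0,0,0],[0.7,0,0,0.01,0,0,0],[0.3,0,0,0.01,0,0,0],[0.2,0,0,0.01,0,0,0],[0.2,0,0,0.01,0,0,0]]' 40| egrep 'pos|ft|rip'
python3 -m pendant '[[0.2,0,0,0,0,0,0],[0.2,0,0,0,0,0,0],[0.2,0,0,0,0,0,0]]' 40| egrep 'time|pos|ft|rip'
python3 - <<'E'
from h import *
W=env.get_image("wrist");print(knobpx(W,[.59,-.108,.172],60))
E
```

```text
position: [0.5896, -0.1088, 0.161]
ft_force: [-0.1, 1.0, 0.2]
grip_width: 0.0185
gripper_force: 32.4
time_s: 17.25
position: [0.5896, -0.1088, 0.161]
ft_force: [-0.2, -0.6, 1.8]
grip_width: 0.0188
gripper_force: 32.8
((275.27777099609375, 275.72222900390625), (array([280.4, 274.2]), 31.4, array([ 247,  245,   57,   63, 2607], dtype=int32)))
```

```bash
python3 -m pendant '[[0.5,0,0,0,0,0,0],[0.7,0,0,0,0,0,0],[0.7,0,0,0,0,0,0],[0.7,0,0,0.006,0,0,0],[0.7,0,0,0.012,0,0,0]]' 40| egrep 'pos|ft|rip'
python3 -m pendant '[[0.7,0,0,0.003,0,0,0],[0.7,0,0,0.008,0,0,0],[0.7,0,0,0.008,0,0,0]]' 40| egrep 'time|pos|ft|rip'
python3 -m pendant '[[0.5,0,0,0,0,0,0],[0.3,0,0,0,0,0,0],[0.2,0,0,0,0,0,0],[0.2,0,0,0,0,0,0],[0.2,0,0,0,0,0,0]]' 40| egrep 'time|pos|ft|rip'
```

```text
position: [0.5894, -0.1087, 0.1482]
ft_force: [0.6, 0.4, -0.3]
grip_width: 0.0603
gripper_force: 0.0
time_s: 18.3
position: [0.5894, -0.1087, 0.1404]
ft_force: [-0.3, 0.2, -0.4]
grip_width: 0.0597
gripper_force: 0.0
time_s: 18.92
position: [0.5896, -0.1088, 0.141]
ft_force: [0.5, -0.8, 2.1]
grip_width: 0.026
gripper_force: 39.3
```

The ball is now held properly (26 mm opening, 39 N). Next I need the gate's yaw, from the bolt and hinge pixels.

Run:
```python
from h import *
np.set_printoptions(precision=4,suppress=True)
W=env.get_image("wrist")
old=dict(W);old["pose"]=np.array([[.9704,-.2299,-.0744,.5683],[.2417,.921,.3055,-.03],[-.0017,-.3144,.9493,.3329],[0,0,0,1]])
k=np.array([.5895,-.108,.172])
for (px,py) in((400,164),(470,171),(640,183),(665,185)):
    z=.11
    for _ in range(4):
        q=atz(old,(px-290,py+40),z); s=np.dot(q[:2]-k[:2],[.99,.14]); z=.108-.1*s
    print(q,s)
g=cv2.cvtColor(W["image"],cv2.COLOR_BGR2GRAY)
T=env.get_image("top")
for r in env.tip_of("top","gate_hinge")+[]: print(np.round(r["centre"],1),r["conf"],atz(T,r["centre"],.14))
for r in env.tip_of("top","cage")+env.tip_of("top","keeper"): print(np.round(r["centre"],1),r["conf"],atz(T,r["centre"],.0))
m=env.trace("top","cage")
for x in m[:2]:
    print(x["conf"],np.round(x["bbox"]),cv2.minAreaRect(np.argwhere(x["mask"])[:,::-1].astype(np.float32)))
print(T["pose"][:3,:3],env.observe()["time_s"])
```

```text
[ 0.4875 -0.1198  0.1183] -0.1026275662117416
[ 0.5285 -0.1156  0.1141] -0.061473631772503215
[ 0.6361 -0.1011  0.1033] 0.04706236876963762
[ 0.653  -0.0989  0.1016] 0.06416492599930818
[208.3 249.2] 0.25 [0.4665 0.2565 0.14  ]
[395.1 219.2] 0.92 [ 0.5511 -0.2461  0.    ]
0.77 [398. 218. 114. 125.] ((397.35894775390625, 217.488037109375), (119.7203369140625, 97.6478271484375), 81.6070785522461)
[[-0.0004  0.9962 -0.0876]
 [-0.9998  0.0011  0.0177]
 [ 0.0177  0.0876  0.996 ]] 19.225
```

```bash
python3 -m pendant '[[0.2,0.0001,-0.001,-0.003,0,0,0],[0.2,0.0003,-0.003,-0.006,0,0,0],[0.2,0.0005,-0.0045,-0.009,0,0,0],[0.2,0.0007,-0.006,-0.0125,0,0,0],[0.2,0.0007,-0.006,-0.0125,0,0,0]]' 40| egrep 'time|pos|ft|rip'
python3 - <<'E'
from h import *
np.set_printoptions(precision=4,suppress=True)
W=env.get_image("wrist");S=env.get_image("scene");p=np.array(env.observe()["position"])
for i in(W,S): print(knobpx(i,p+[0,0,.03],60))
print(env.observe()["ft_force"],env.observe()["wrist_torque"])
E
```

```text
time_s: 19.85
position: [0.5834, -0.1096, 0.1535]
ft_force: [-1.1, -1.1, -5.5]
grip_width: 0.0253
gripper_force: 39.8
((275.0818786621094, 297.968505859375), (array([279.8, 298. ]), 35.5, array([ 243,  263,   66,   71, 3806], dtype=int32)))
((258.0, 213.0), (array([227.5, 230.8]), 8.6, array([251, 208,  16,  11,  85], dtype=int32)))
[ 0.4339 -0.6447 -5.4374] [ 0.0997 -0.3754  0.0364]
```

Lifted with a modest load. I'll draw it back gently and watch the force.

```bash
python3 -m pendant '[[0.2,0.0003,-0.003,0,0,0,0],[0.2,0.0007,-0.006,0,0,0,0],[0.2,0.001,-0.009,0,0,0,0],[0.2,0.0014,-0.012,0,0,0,0],[0.2,0.0014,-0.012,0,0,0,0]]' 40| egrep 'time|pos|ft|rip'
```

```text
time_s: 20.58
position: [0.5711, -0.1111, 0.1532]
ft_force: [-0.2, 0.4, -6.0]
grip_width: 0.0256
gripper_force: 39.8
```

```bash
python3 -m pendant '[[0.2,0.0006,-0.005,0.0005,0,0,0],[0.2,0.0012,-0.011,0.001,0,0,0],[0.2,0.0018,-0.017,0.001,0,0,0],[0.2,0.0026,-0.023,0.001,0,0,0],[0.2,0.003,-0.027,0.001,0,0,0]]' 40| egrep 'time|pos|ft|rip'
python3 -m pendant '[[0.2,0,0,0,0,0,0]]' 40| egrep 'time|pos|ft|rip'
```

```text
time_s: 21.2
position: [0.5442, -0.1147, 0.1525]
ft_force: [-0.1, 2.3, -4.1]
grip_width: 0.0255
gripper_force: 40.0
time_s: 21.32
position: [0.5441, -0.1147, 0.1523]
ft_force: [-1.1, 1.5, -3.1]
grip_width: 0.0254
gripper_force: 40.0
```

```bash
python3 -m pendant '[[0.2,0.005,-0.0005,0,0,0,-0.035],[0.2,0.0118,-0.0015,0,0,0,-0.087],[0.2,0.018,-0.0027,0,0,0,-0.13],[0.2,0.0234,-0.0039,0,0,0,-0.175],[0.2,0.0234,-0.0039,0,0,0,-0.175]]' 40| egrep 'time|pos|ft|rip'
```

```text
time_s: 21.95
position: [0.5351, -0.0926, 0.1524]
ft_force: [0.4, -0.5, -4.1]
grip_width: 0.0256
gripper_force: 40.0
```

```bash
python3 -m pendant '[[0.2,0.0118,-0.0015,0,0,0,-0.087],[0.2,0.0234,-0.0039,0,0,0,-0.175],[0.2,0.035,-0.0075,0,0,0,-0.262],[0.2,0.0459,-0.0118,0,0,0,-0.349],[0.2,0.0459,-0.0118,0,0,0,-0.349]]' 40| egrep 'time|pos|ft|rip'
python3 -m pendant '[[0.2,0,0,0,0,0,0],[0.2,0,0,0,0,0,0],[0.2,0,0,0,0,0,0],[0.2,0,0,0,0,0,0]]' 40| egrep 'time|pos|ft|rip'
python3 - <<'E'
from h import *
np.set_printoptions(precision=4,suppress=True)
s=env.observe();p=np.array(s["position"]);print(p,s["ft_force"],s["qvel"])
W=env.get_image("wrist");S=env.get_image("scene");T=env.get_image("top")
for i in(W,S,T): print(knobpx(i,p+[0,0,.03],25))
h=np.array([.4145,-.158]);r=p[:2]-h;print("gate deg",np.degrees(np.arctan2(r[1],r[0])-np.arctan2(.0433,.1296)))
# gate leaf from wrist mask
for c,I in(("top",T),("wrist",W),("scene",S)):
    for m in env.trace(c,"gate")[:2]:
        pts=np.argwhere(m["mask"])[:,::-1].astype(float); print(c,m["conf"],np.round(m["bbox"]),len(pts))
        q=np.array([atz(I,x,.14 if c!="scene" else .1)[:2] for x in pts[::5]]);q=q-q.mean(0);u=np.linalg.svd(q,full_matrices=False)[2][0];print("  dir",np.degrees(np.arctan2(u[1],u[0]))%180)
for r in env.tip_of("top","case_center"): print(np.round(r["centre"],1),round(r["conf"],2))
cv2.imwrite("pics/l.png",W["image"])
E
```

```text
time_s: 22.58
position: [0.5056, -0.0557, 0.1525]
ft_force: [1.2, -0.1, -4.8]
grip_width: 0.0256
gripper_force: 39.9
time_s: 23.08
position: [0.5059, -0.056, 0.1523]
ft_force: [0.8, 0.3, -2.9]
grip_width: 0.0258
gripper_force: 40.1
[ 0.5059 -0.056   0.1523] [ 0.8227  0.2518 -2.8566] [ 0.0568 -0.0827  0.112   0.0836  0.0394 -0.0858]
((274.99114990234375, 298.5486145019531), (array([278.1, 299.9]), 35.6, array([ 243,  263,   66,   72, 3788], dtype=int32)))
((229.0, 203.5), (array([229.1, 203.5]), 6.1, array([224, 198,  11,  12, 104], dtype=int32)))
(None, array([335.2618, 232.7782]))
gate deg 29.684140586854493
top 0.83 [336. 231.  53.  77.] 303
  dir 32.25073480312159
top 0.36 [211. 252.  26.  29.] 469
  dir 169.42479851755604
wrist 0.97 [243. 260. 442. 149.] 36253
  dir 36.098623413455265
wrist 0.32 [243. 268. 387. 136.] 10614
  dir 33.66530823926051
scene 0.7 [223. 238. 101.  85.] 2958
  dir 14.69082688074494
[308.8 173.4] 0.68
[346.7 175.3] 0.65
[210.1 251.4] 0.53
```

The knob is still held and the gate stands about 30° open (leaf direction 34–37° against 7.5° closed). The forces are small and steady, and the case is still in its holder.

```bash
python3 -c "
from rig import env
print(env.close_job())"
```

```text
the job is handed in; nothing more can be done
None
```

I handed the job in at about 23 s of the 61 s: the brush case sits fully down in the black holder and is released, the bolt is lifted and drawn back about 40 mm, and the gate is at rest about 30° open by my estimate with the knob still gripped; my first attempt to grip the knob closed too high and missed.

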